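# Pull the filter plate of the bench dust filter for inspection

## Robot

A 7-joint arm with a two-finger parallel gripper is mounted at the origin on a cart in front of the work surface, level with it; the furniture and walls round the work are solid. World frame = base frame: x ahead of the robot, y to its left, z up, the work surface at z = 0. Lengths are in m, angles in rad, forces in N, time in s.
With the tool pointing down it reaches from about 0.4 to 0.85 m from the base axis. Payload 6.9 kg.
Tool frame: the origin (TCP) lies midway between the tips of the shut fingers; the grasp point (between the pads) lies behind it (ctrl.pinch_z is the z of the grasp point in the tool frame, in m); z points along the fingers, y is the line along which they close (so a half turn about z gives the same grasp; the last joint's range is limited). The gripper opens to 85 mm and grips with 20 to 120 N. Pads are 22 mm wide; open, the fingers measure 114 mm over their backs; the gripper's body (76 mm by 85 mm) begins 54 mm behind the grasp point. The pads swing forward as they close: fully open they stand 13 mm farther back than shut.
Start: joints at [1.274, 0.507, -0.238, 1.5, 0.126, 1.149, -0.155], TCP at [0.245, -0.575, 0.231] pointing down, gripper open.
Joint ranges: [-3.08, 3.08], [-0.24, 2.05], [-1.43, 1.35], [0, 2.5], [-1.52, 4.66], [0.17, 1.96], [-2.89, 2.89]. Speed limits (rad/s): [2.39, 2.39, 3.14, 3.14, 3.14, 3.14, 3.14].

## Interface

Orientations are given as a unit quaternion [w, x, y, z].
In Python, from station import ctrl, get_state, vision, ticket, models gives the robot as it stands. Calls block until the motion is done:
- ctrl.movep(position, orientation): joint-space move of the TCP to a pose.
- ctrl.movel(position, frame=None, max_speed=0.15): straight line of the TCP; frame=None keeps the orientation; max_speed is the mean speed in m/s.
- ctrl.set_joints(angles): joint-space move.
- ctrl.ungrasp() and ctrl.close_gripper(force=None): open the fingers fully, or close them until they stop; force is the grip in N (None keeps the last).
- ctrl.pause(seconds).
- ctrl.ik(position, orientation): joint angles nearest the present ones, or None.
- get_state(): the state.
- vision.grab_frame(name): name is "scene" or "side" or "wrist"; returns (picture, depth): 384x512x3 uint8, blue, green, red; 384x512 float32, m along the optical axis (not along the pixel's ray), 0 where there is no reading.
- vision.camera_info(name): a dict with "mtx" (3x3 intrinsics, pixels), "R" (3x3) and "t" (3): a world point X has camera coordinates R X + t; the wrist camera has in their place "hand_eye" (4x4, takes a point from camera to tool coordinates, whose origin is the TCP and whose axes are the flange's). Camera axes: x right, y down, z forward; pixel columns grow to the right and rows downward; lengths in m; the calibration is good to about 2 mm. A picture is of the moment at which its call begins: read the wrist's pose just before it. camera_info takes no time and is no camera call.
A pose or a line that the arm cannot do raises ctrl.Unreachable and nothing moves.
- ticket.close_job(): hands the job in; it is judged then, once.
Trained networks look in the newest picture that a camera, given by its name, has taken for a name from the list of things; names that differ only in an ending like _2 or _b are one class to them, and where a whole thing is asked for, a point or a joint stands for the part that bears it (a point fixed in the world has none). Each returns a list of dicts, best first, with "p" (0 to 1); they miss things now and then, are a little off and sometimes report something else, mostly with a low value. They report only what shows in the picture. A call takes as long as a camera call. They do not tell look-alikes from the thing itself.
- models.recognise(camera, target): "point" ([column, row] in pixels, amid what is visible of it).
- models.masks_of(camera, target): "mask" (384x512 bool, what is visible of it) and "point" ([column, row] in pixels, amid what is visible of it).
The state is a dict: "time": time; "qpos": joint angles; "qd": joint speeds; "tau": joint torques, N m; "tcp_pos": TCP position; "eef_rot": TCP orientation; "contact_force": force on the tool from outside, world axes, zero at the start; "wrist_torque": the same for the moment, N m; "width": finger opening in m; "gripper_force": force on a finger pad.
Only numpy, scipy, OpenCV 4.12 (cv2) and the standard library are available. Lean on these libraries where they do the work, as an engineer would, in place of code of your own. Each camera call takes 0.05 s, during which the arm holds its last target. There are 200 camera calls.

## Task

The filter plate of the grey bench dust filter is due for a look. First pull the marker out of the well on the cover flap and leave it standing in the upright white cup; then lift the cover flap by its front tab until it stands open by itself, and draw the filter plate straight up out of its slot. Finish while holding the plate still and upright in the gripper, its lower edge about 20 cm above the table and touching nothing else, with the flap still open and the marker still in the upright cup.

Things in the scene. Friction and masses are not known exactly. Their poses are not given: they have to be found in the camera images.
- unit: the bench dust filter, a grey box fixed to the table: 134 deep (x) x 170 wide (y) x 70 mm high to its deck, under a hinged hood-shaped cover flap whose top face is 104 mm above the table. Origin: centre of its underside on the table; x points to its rear (hinge side), -x is the front with the tab, y to its left, z up. A hose stub sticks out 18 mm behind the hinge line.
- flap (a joint): angle of the cover flap: 0 closed, grows as its front rises, stop at 1.75 rad; its stiff hinge keeps it wherever it is left (about 1.5 N at the tab moves it)
- flap_tab (a point): grip point in the middle of the grip tab that juts forward from the flap's top front edge; its frame turns with the flap and equals the unit's when closed. The tab is 24 mm wide (y, pinch it there) and 10 mm thick (z); it reaches 40 mm forward of the flap's front wall and the point is 22 mm from that wall. Closed, the point is at (-90, 30, 98) mm in the unit's frame.
- flap_hinge (a point): fixed point on the hinge line at (64, 30, 72) mm in the unit's frame; the line runs along the unit's y. The tab's grip point turns about it at 156 mm radius; with the flap at 1.6 rad the grip point is 30 mm behind and 153 mm above it.
- marker_mid (a point): middle of the marker, on its axis; a white pen with a coloured cap, 135 mm long, 17 mm thick, about 20 g. At the start it stands loosely upright in the round well on top of the flap (well axis at (5, -45) mm in the unit's frame, outer diameter 34, inner diameter 26, 50 mm high, rim 154 mm above the table), its upper end about 242 mm above the table.
- cup: white cup standing open on the table, 76 mm wide at the rim, about 44 mm inside at the bottom, 91 mm high, inner floor 6 mm up, about 120 g, loose. Origin: centre of its underside. It stands on either side of the unit.
- filter: the filter plate, hidden under the closed flap: a flat metal-framed panel, 12 mm thick (its x), 90 mm wide (its y), 82 mm high (its z), 80 g. Origin: centre of its lower edge. It stands upright, parallel to the unit, in a slot (point slot), its origin 12 mm above the table, so its upper edge stands 24 mm proud of the deck, with free room on both faces once the flap is open.
- slot (a point): middle of the slot's mouth in the deck, 70 mm above the table, at (-14, 0) mm in the unit's frame; the slot is 15 mm (x) by 93 mm (y) and 58 mm deep
Mind the look-alikes: they are no part of the job. Leave any purple or red look-alike of the cup alone.

How it is judged:
On the way, in this order (a step that is already met when the one before it is completed fails the run):
1. the marker stands released in the upright cup, the flap still shut (horizontal distance between marker_mid and cup below 0.035 m and height (world z) of marker_mid below 0.09 m and contact force between the fingers and marker below 0.05 N and angle between cup's own z axis and vertical below 0.2 rad and value of joint flap below 0.2 rad), for 0.2 s.
2. the flap stands open on its own, the filter plate still in its slot (value of joint flap above 1.3 rad and contact force between each of the arm, the fingers and flap below 0.05 N and height (world z) of filter below 0.03 m), for 0.2 s.
3. the filter plate is drawn out and held up in the gripper (height (world z) of filter above 0.15 m and contact force between the fingers and filter above 1 N), for 0.2 s.
At the end, for the whole second after the job is handed in: Gripper holds the plate still (under 3 cm/s), upright within 0.25 rad, lower edge 15-27 cm above the table, clear of unit and cup; flap open beyond 1.2 rad; marker in the cup (middle within 35 mm of its axis, below 90 mm); cup upright within 0.2 rad (all of step 3 and height (world z) of filter below 0.27 m and angle between filter's own z axis and vertical below 0.25 rad and linear speed of filter below 0.03 m/s and contact force between filter and unit below 0.1 N and contact force between filter and cup below 0.1 N and value of joint flap above 1.2 rad and horizontal distance between marker_mid and cup below 0.035 m and height (world z) of marker_mid below 0.09 m and angle between cup's own z axis and vertical below 0.2 rad); the arm keeps its last pose, push and grip.
It fails at once if the flap is lifted while the marker is not yet in the cup (value of joint flap above 0.3 rad and horizontal distance between marker_mid and cup above 0.06 m).
It fails at once if the cup is knocked over (angle between cup's own z axis and vertical above 0.7 rad).
It also fails if it takes over 62 s, if anything falls off the work surface, if the arm or the gripper's body presses on something with over 40 N, if the wrist force passes 120 N, or if a joint passes its speed limit or range.

## Working session

There is one attempt and no reset: what is moved stays moved. The work goes in short steps, each a Python script; the robot and the scene stay as the last script left them, time stands still between calls to the robot, and variables do not carry over. Pictures are saved under pics/ and viewed, at most 10 in all, crops included, and the job is handed in when it is done.

```bash
mkdir -p pics; ls; python3 - <<'E'
from station import ctrl,get_state,vision,models
import cv2,numpy as np
s=get_state();print(s['time'],s['tcp_pos'],s['eef_rot'],s['width'],ctrl.pinch_z)
ims=[]
for c in ['scene','side']:
    im,d=vision.grab_frame(c);np.save(f'pics/{c}_d.npy',d);cv2.imwrite(f'pics/{c}.png',im);ims.append(im)
    for t in ['unit','marker_mid','cup','flap_tab']:
        print(c,t,[(r['p'],r['point']) for r in models.recognise(c,t)])
    i=vision.camera_info(c);print(i)
cv2.imwrite('pics/a.png',cv2.resize(np.vstack(ims),(400*1,600)))
print(vision.camera_info('wrist'))
E
```

```text
pics
0.0 [ 0.24473659 -0.57455022  0.23041305] [-8.84296337e-04  9.79782135e-01  2.00065347e-01 -2.07669465e-04] 0.08515858835182355 -0.0187
scene unit [(0.6, [244.3, 189.5])]
scene marker_mid [(0.61, [240.6, 193.6]), (0.47, [253.6, 145.9])]
scene cup [(0.89, [287.3, 122.5]), (0.8, [298.0, 155.9]), (0.6, [345.8, 162.3])]
scene flap_tab [(0.75, [244.5, 185.5])]
{'mtx': array([[452.60102255,   0.        , 257.26548393],
       [  0.        , 452.60102255, 188.77192465],
       [  0.        ,   0.        ,   1.        ]]), 'R': array([[-0.80848244, -0.58820301,  0.01932254],
       [-0.46185451,  0.61378367, -0.6402812 ],
       [ 0.36475547, -0.52658031, -0.76789754]]), 't': array([0.3757011 , 0.35626985, 1.09011487])}
side unit [(0.77, [241.7, 196.6])]
side marker_mid [(0.47, [243.2, 147.3])]
side cup [(0.92, [296.8, 144.5]), (0.83, [253.4, 154.3]), (0.62, [230.0, 139.3])]
side flap_tab [(0.86, [243.3, 184.5])]
{'mtx': array([[478.64195472,   0.        , 255.00360529],
       [  0.        , 478.64195472, 189.98780147],
       [  0.        ,   0.        ,   1.        ]]), 'R': array([[-0.99956273, -0.02826775,  0.00867692],
       [-0.02418892,  0.61290429, -0.78978682],
       [ 0.01700737, -0.78965135, -0.61332005]]), 't': array([0.52111217, 0.11380267, 1.41961661])}
{'mtx': array([[332.64738362,   0.        , 253.43735549],
       [  0.        , 332.64738362, 194.19171668],
       [  0.        ,   0.        ,   1.        ]]), 'hand_eye': array([[ 1.66160723e-04, -9.52637015e-01, -3.04109668e-01,
         7.93978125e-02],
       [ 9.99999782e-01,  3.52689920e-04, -5.58432708e-04,
         4.95851532e-04],
       [ 6.39240082e-04, -3.04109509e-01,  9.52636866e-01,
        -1.42816382e-01],
       [ 0.00000000e+00,  0.00000000e+00,  0.00000000e+00,
         1.00000000e+00]])}
```

```bash
python3 - <<'E'
import cv2,numpy as np
a=cv2.imread('pics/scene.png')[60:300,130:430];b=cv2.imread('pics/side.png')[60:300,130:430]
cv2.imwrite('pics/b.png',np.hstack([cv2.resize(a,(400,320),interpolation=2),cv2.resize(b,(400,320),interpolation=2)]))
E
```

```text
(no output)
```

View pics/b.png

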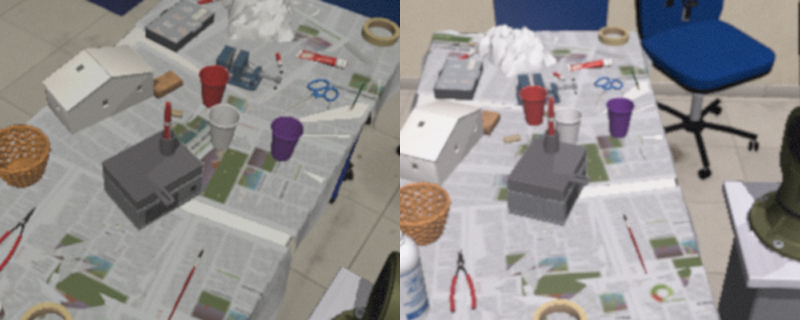

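The pictures show the grey unit with the red‑capped marker (scene ≈ 254,146). The tab points towards the robot (scene ≈ 252,204; side ≈ 265,195). Cup candidates in the scene picture are white (298,156), which I choose, red look-alike (287,122) and purple look-alike (346,162). In the side picture, white is at (253,154).

```bash
cat > h.py <<'E'
from station import ctrl,get_state,vision,models,ticket
import cv2,numpy as np
from scipy.spatial.transform import Rotation as Ro
def cloud(c,d,info=None):
    i=vision.camera_info(c);K=i['mtx'];v,u=np.mgrid[:384,:512]
    P=np.stack([(u-K[0,2])/K[0,0]*d,(v-K[1,2])/K[1,1]*d,d],-1)
    if c=='wrist':
        s=info;q=s['eef_rot'];H=i['hand_eye'];P=P@H[:3,:3].T+H[:3,3]
        return P@Ro.from_quat(np.r_[q[1:],q[0]]).as_matrix().T+s['tcp_pos']
    return (P-i['t'])@i['R']
def down(yaw): # tool z down, tool x along heading yaw
    x=np.array([np.cos(yaw),np.sin(yaw),0]);z=np.array([0,0,-1.]);
    return quat(x,z)
def quat(x,z):
    q=Ro.from_matrix(np.c_[x,np.cross(z,x),z]).as_quat();return np.r_[q[3],q[:3]]
E
python3 - <<'E'
from h import *
A=[]
for c in ['scene','side']:
    d=np.load(f'pics/{c}_d.npy');im=cv2.imread(f'pics/{c}.png');P=cloud(c,d)
    ok=d>0
    # cup: white, sat low near px
    px=(298,156) if c=='scene' else (253,154)
    b=P[px[1],px[0]];print(c,'cup hit',b)
    m=ok&(np.linalg.norm(P[...,:2]-b[:2],axis=-1)<.09)&(P[...,2]>.083)&(P[...,2]<.097)
    hsv=cv2.cvtColor(im,cv2.COLOR_BGR2HSV); m&=(hsv[...,1]<40)&(hsv[...,2]>120)
    q=P[m][:,:2];print('rim n',len(q),q.mean(0),q.min(0),q.max(0),cv2.minEnclosingCircle(q.astype(np.float32)))
    if c=='scene': flapc=P[189,244]; print('flap hit',flapc)
    near=ok&(np.linalg.norm(P[...,:2]-flapc[:2],axis=-1)<.17)&(hsv[...,2]<125)
    t=P[near&(P[...,2]>.096)&(P[...,2]<.112)];print('top',len(t),np.median(t[:,2]))
    r=cv2.minAreaRect(t[:,:2].astype(np.float32));print(r)
    A.append(t[:,:2])
    mk=P[ok&(np.linalg.norm(P[...,:2]-flapc[:2],axis=-1)<.12)&(P[...,2]>.165)&(P[...,2]<.26)]
    print('marker',len(mk),mk.mean(0),mk.std(0),mk[:,2].max())
T=np.vstack(A);np.save('pics/top.npy',T)
# fit footprint: occupancy image vs. rect+tab template
g=.001;o=T.min(0)-.03;occ=np.zeros((400,400),np.uint8)
ij=((T-o)/g).astype(int);occ[ij[:,1].clip(0,399),ij[:,0].clip(0,399)]=1
occ=cv2.morphologyEx(occ,cv2.MORPH_CLOSE,np.ones((7,7)))
from scipy.optimize import differential_evolution as DE
def poly(p):
    pts=np.array([(-68,-85),(68,-85),(68,85),(-68,85),(-68,42),(-108,42),(-108,18),(-68,18)])/1e3
    R=np.array([[np.cos(p[2]),-np.sin(p[2])],[np.sin(p[2]),np.cos(p[2])]]);return pts@R.T+p[:2]
def cost(p):
    m=np.zeros((400,400),np.uint8);cv2.fillPoly(m,[np.round((poly(p)-o)/g).astype(np.int32)],1);return float((m!=occ).sum())
c0=T.mean(0)
r=DE(cost,[(c0[0]-.06,c0[0]+.06),(c0[1]-.06,c0[1]+.06),(-1.6,1.6)],seed=1,popsize=20)
print(r.x,r.fun,occ.sum())
v=cv2.cvtColor(occ*120,cv2.COLOR_GRAY2BGR);cv2.polylines(v,[np.round((poly(r.x)-o)/g).astype(np.int32)],True,(0,255,0),1)
s=cv2.imread('pics/scene.png')[100:230,190:360]
cv2.imwrite('pics/fit.png',np.hstack([v,cv2.resize(s,(400,400),interpolation=2)]))
x,y,a=r.x;w=np.array([5,-45])/1e3;print('well',x+w[0]*np.cos(a)-w[1]*np.sin(a),y+w[0]*np.sin(a)+w[1]*np.cos(a))
E
```

```text
scene cup hit [ 0.51048824 -0.26693182  0.08514867]
rim n 119 [ 0.53250458 -0.30148057] [ 0.49288817 -0.33594173] [ 0.56809177 -0.25578239] ((0.5320191979408264, -0.29580628871917725), 0.04066843539476395)
flap hit [ 0.55072063 -0.05309524  0.1073043 ]
top 2169 0.1043068748765106
((0.5506384968757629, -0.07113347947597504), (0.1723279505968094, 0.17089930176734924), 73.69476318359375)
marker 132 [ 0.56158584 -0.11876671  0.20795438] [0.0038685  0.00371365 0.02301974] 0.2454207072876483
side cup hit [ 0.53611243 -0.26384426  0.07442393]
rim n 82 [ 0.52521225 -0.29641242] [ 0.4901591  -0.33159614] [ 0.56121124 -0.25677144] ((0.5291125774383545, -0.2942780554294586), 0.03975444659590721)
top 1498 0.10272794514468109
((0.5459396839141846, -0.06873252987861633), (0.17499670386314392, 0.16929738223552704), 72.12316131591797)
marker 117 [ 0.561318   -0.11733181  0.20480063] [0.00404553 0.00314078 0.02281992] 0.24179338110776002
[ 0.5656612  -0.07531864 -0.30433456] 3183.0 21294
well 0.5569468033393894 -0.11974902799137363
```

View pics/fit.png

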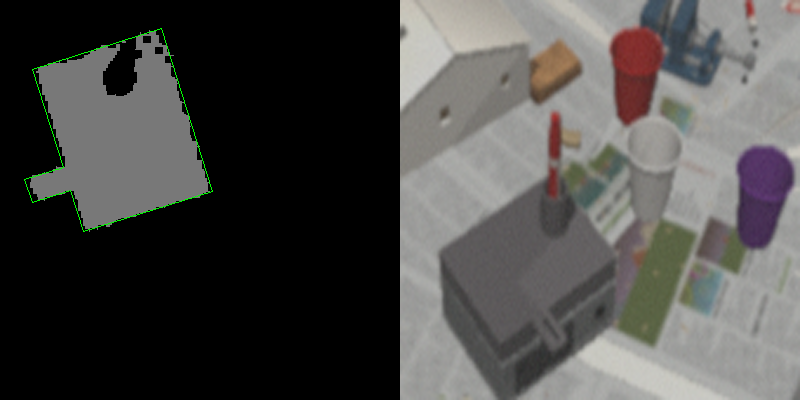

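Only the white cup fits the description; it is upright at about (0.530,-0.295), and its 0.08 m rim and 0.09 m height match. The fit puts the unit at (0.566,-0.075), yaw -0.304. Tab, well and marker agree with that.

```bash
python3 - <<'E'
from h import *
U=np.array([.5657,-.0753]);a=-.304
q=down(a)
ctrl.movep([.49,-.29,.30],q)
s=get_state();im,d=vision.grab_frame('wrist');P=cloud('wrist',d,s)
hsv=cv2.cvtColor(im,cv2.COLOR_BGR2HSV)
m=(d>0)&(np.linalg.norm(P[...,:2]-[.53,-.295],axis=-1)<.06)&(P[...,2]>.086)&(P[...,2]<.1)
p=P[m];print('rim',len(p),cv2.minEnclosingCircle(p[:,:2].astype(np.float32)),p[:,2].mean())
cv2.imwrite('pics/w1.png',im)
ctrl.movep([.50,-.13,.335],q)
s=get_state();im,d=vision.grab_frame('wrist');P=cloud('wrist',d,s);cv2.imwrite('pics/w2.png',im)
near=(d>0)&(np.linalg.norm(P[...,:2]-[.563,-.1235],axis=-1)<.04)
for lo,hi in [(.16,.19),(.19,.215),(.215,.238),(.238,.26)]:
    p=P[near&(P[...,2]>lo)&(P[...,2]<hi)];print(lo,len(p),p.mean(0) if len(p) else '',p.min(0)if len(p) else '',p.max(0)if len(p) else '')
p=P[near&(P[...,2]>.146)&(P[...,2]<.16)];print('wellrim',len(p),cv2.minEnclosingCircle(p[:,:2].astype(np.float32)))
print(s['time'],s['tcp_pos'])
# IK survey for flap
c,sn=np.cos(a),np.sin(a);R2=np.array([[c,-sn,0],[sn,c,0],[0,0,1]])
H=np.array([*(U+R2[:2,:2]@[.064,.03]),.072])
for ph0 in [0,.3,.5,.7,.9]:
    o=[]
    for th in np.arange(0,1.75,.2):
        r=np.array([-.154*np.cos(th)+.026*np.sin(th),0,.154*np.sin(th)+.026*np.cos(th)])
        ph=ph0+(1.57-ph0)*th/1.7
        z=np.array([np.cos(ph),0,-np.sin(ph)]);x=np.array([np.sin(ph),0,np.cos(ph)])
        gp=H+R2@r; tcp=gp+.0187*(R2@z)
        o.append(ctrl.ik(tcp,quat(R2@x,R2@z)) is not None)
    print(ph0,o)
cv2.imwrite('pics/w12.png',np.hstack([cv2.resize(cv2.imread(f'pics/w{i}.png'),(400,300)) for i in (1,2)]))
E
```

```text
rim 803 ((0.5328409671783447, -0.2962384819984436), 0.03810500353574753) 0.09034568592778014
0.16 36 [ 0.56717706 -0.12867201  0.17271112] [ 0.55935894 -0.12989407  0.1600454 ] [ 0.57322438 -0.12451189  0.18781276]
0.19 65 [ 0.56751027 -0.12833852  0.20565366] [ 0.55916531 -0.13090954  0.19676788] [ 0.57398461 -0.12102879  0.21447591]
0.215 95 [ 0.5678724  -0.12749153  0.22643255] [ 0.55968656 -0.13002691  0.21525859] [ 0.57358611 -0.12053597  0.23793382]
0.238 254 [ 0.56695099 -0.123049    0.24187488] [ 0.56102701 -0.12891647  0.2383455 ] [ 0.57273959 -0.11646133  0.244118  ]
wellrim 376 ((0.5651121139526367, -0.12229027599096298), 0.016959678381681442)
2.675 [ 0.49982171 -0.13076601  0.33504281]
0 [False, False, False, False, True, True, True, True, True]
0.3 [False, False, False, False, True, True, True, True, True]
0.5 [False, False, False, True, True, True, True, True, True]
0.7 [False, False, True, True, True, True, True, True, True]
0.9 [False, True, True, True, True, True, True, True, True]
```

View pics/w12.png

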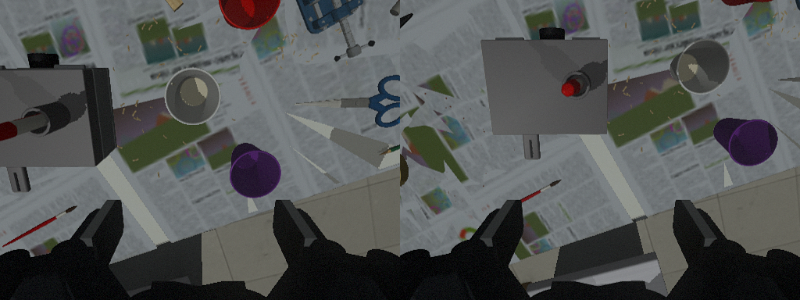

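The wrist views show the marker's red cap in the well (right half ≈ 570,85) and the open white cup (left half ≈ 192,97), with red and purple apart from it. The measured cup is (0.533,-0.296) and the marker's top is (0.567,-0.123).

```bash
python3 - <<'E'
from h import *
q=down(-.304)
s=get_state();im,d=vision.grab_frame('wrist');np.save('pics/w2_P.npy',cloud('wrist',d,s))
ctrl.movep([.5665,-.1235,.29],q)
ctrl.movel([.5665,-.1235,.197],max_speed=.12)
ctrl.close_gripper(25); s=get_state();print('w',s['width'],s['gripper_force'],s['contact_force'])
ctrl.movel([.5665,-.1235,.285],max_speed=.12)
s=get_state();print(s['width'],s['gripper_force'],s['time'])
im,d=vision.grab_frame('wrist');P=cloud('wrist',d,s)
near=(d>0)&(np.linalg.norm(P[...,:2]-s['tcp_pos'][:2],axis=-1)<.05)
for lo in np.arange(.18,.30,.02):
    p=P[near&(P[...,2]>lo)&(P[...,2]<lo+.02)]
    if len(p):print(lo.round(2),len(p),p.mean(0).round(4))
sc,_=vision.grab_frame('side');cv2.imwrite('pics/m.png',np.hstack([cv2.resize(im,(400,300)),cv2.resize(sc[60:240,180:420],(400,300))]))
E
```

```text
w 0.014622438548910578 24.310924928431632 [-1.23606796 -0.13639907  1.81337013]
0.01424068360149358 24.253083802614128 5.6417
0.18 34 [ 0.5698 -0.1236  0.1974]
0.2 143 [ 0.5707 -0.1239  0.212 ]
0.22 243 [ 0.5711 -0.1241  0.2305]
0.24 316 [ 0.5713 -0.1242  0.2506]
0.26 442 [ 0.5716 -0.1245  0.2706]
0.28 1357 [ 0.574  -0.1249  0.2932]
```

View pics/m.png

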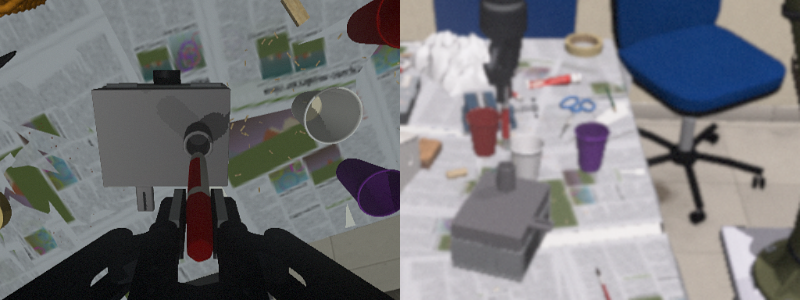

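The side view shows the marker held upright between the fingers (≈505,115) and clear of the well. Next I place it in the white cup.

```bash
python3 - <<'E'
from h import *
ctrl.movel([.534,-.296,.285],max_speed=.2)
ctrl.movel([.534,-.296,.105],max_speed=.12)
s=get_state();print(s['contact_force'],s['width'])
ctrl.ungrasp();ctrl.pause(.2)
ctrl.movel([.534,-.296,.22],max_speed=.15)
s=get_state();print(s['time'],s['width'])
ctrl.movel([.46,-.27,.25],max_speed=.2);s=get_state()
im,d=vision.grab_frame('wrist');P=cloud('wrist',d,s)
m=(d>0)&(np.linalg.norm(P[...,:2]-[.533,-.296],axis=-1)<.06)
p=P[m&(P[...,2]>.1)];print('marker',len(p),p.mean(0),p[:,2].max(),p[p[:,2]>.125].mean(0))
p=P[m&(P[...,2]>.085)&(P[...,2]<.095)];print('rim',cv2.minEnclosingCircle(p[:,:2].astype(np.float32)))
# unit refit with saved wrist cloud
P=np.load('pics/w2_P.npy');t=P[(P[...,2]>.092)&(P[...,2]<.112)&(np.linalg.norm(P[...,:2]-[.566,-.075],axis=-1)<.16)]
print(len(t),np.median(t[:,2]),cv2.minAreaRect(t[:,:2].astype(np.float32)))
A=-.304;R=np.array([[np.cos(A),-np.sin(A)],[np.sin(A),np.cos(A)]])
l=(t[:,:2]-[.5657,-.0753])@R*1e3
print('local min/max',l.min(0),l.max(0))
b=l[(l[:,0]>-60)];
for y in (-70,-40,0,60,75):
    k=l[abs(l[:,1]-y)<5];print('y',y,np.percentile(k[:,0],[1,99]).round(1))
for x in (-40,0,40):
    k=l[abs(l[:,0]-x)<5];print('x',x,np.percentile(k[:,1],[1,99]).round(1))
k=l[(l[:,0]<-75)];print('tab',k[:,0].min(),np.percentile(k[:,1],[2,98]),np.polyfit(k[:,0],k[:,1],1))
cv2.imwrite('pics/m2.png',im)
E
```

```text
[-0.2093704   0.48551318  0.32842956] 0.014461907522914853
10.2167 0.08543414168593959
marker 319 [ 0.53448919 -0.30024726  0.13562172] 0.3371303146947471 [ 0.53477087 -0.30107052  0.14066188]
rim ((0.5330204963684082, -0.296352744102478), 0.03803670406341553)
18584 0.10433780558619352 ((0.5520943403244019, -0.07090224325656891), (0.16967415809631348, 0.16946958005428314), 72.95237731933594)
local min/max [-99.21024271 -85.00087835] [70.6637935  85.24297502]
y -70 [-56.9  69.6]
y -40 [-57.6  69.5]
y 0 [-57.9  68.7]
y 60 [-58.1  68.9]
y 75 [-57.9  68. ]
x -40 [-83.6  82.5]
x 0 [-83.4  83.3]
x 40 [-83.1  83. ]
tab -99.21024271048984 [17.65737283 40.35351605] [-2.01321998e-03  2.83018628e+01]
```

View pics/m2.png

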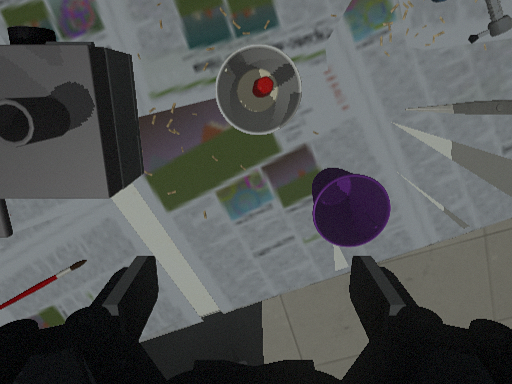

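The marker stands in the white cup (red cap at 262,87). Refitting with the wrist depth moves the unit about 9 mm along its x, to (0.5746,-0.0781), yaw -0.296. The well, wall and tab tip all agree with that. Next is an IK survey for the flap arc.

```bash
cat >> h.py <<'E'
U=np.array([.5746,-.0781,0]);A=-.296
R3=Ro.from_euler('z',A).as_matrix()
W=lambda p:U+R3@np.asarray(p,float)
H=[.064,.0295,.072];OUT=.003
def tabpose(th,ph,back=0):
    r=np.array([-(.154+OUT)*np.cos(th)+.026*np.sin(th),0,(.154+OUT)*np.sin(th)+.026*np.cos(th)])
    z=np.array([np.cos(ph),0,-np.sin(ph)]);x=np.array([np.sin(ph),0,np.cos(ph)])
    return W(np.array(H)+r+(.0187-back)*z),quat(R3@x,R3@z)
E
python3 - <<'E'
from h import *
def ok(th,ph,b=0):
    j=ctrl.ik(*tabpose(th,ph,b)); return '1' if j is not None else '.'
print('rows ph, cols theta 0..1.7')
for ph in np.arange(.8,2.3,.1): print(round(ph,1),''.join(ok(t,ph) for t in np.arange(0,1.75,.1)),'back',ok(0,ph,.07),ok(1.6,ph,.07))
E
```

```text
rows ph, cols theta 0..1.7
0.8 ......111111111111 back . 1
0.9 ....11111111.11111 back . 1
1.0 .11111111111111111 back . 1
1.1 111111111111111111 back 1 1
1.2 111111111111111111 back 1 1
1.3 111111111111111111 back 1 1
1.4 111111111111111111 back 1 1
1.5 111111111111111111 back 1 1
1.6 111111111111111111 back 1 1
1.7 111111111111111111 back 1 1
1.8 111111111111111111 back 1 1
1.9 111111111111111111 back 1 1
2.0 111111111111111111 back 1 .
2.1 11111111111111111. back 1 .
2.2 11111111111111.... back 1 .
```

```bash
python3 - <<'E'
from h import *
p,q=tabpose(0,1.2,.09);ctrl.movep(p,q)
p,q=tabpose(0,1.2);ctrl.movel(p,q,max_speed=.12)
s=get_state();print('contact',s['contact_force'],s['tcp_pos']-p)
ctrl.close_gripper(30);s=get_state();print(s['width'],s['gripper_force'],s['contact_force'],s['time'])
if abs(s['width']-.024)<.004:
    for th in np.arange(.18,1.63,.18):
        p,q=tabpose(th,1.2+.6*th/1.62);ctrl.movel(p,q,max_speed=.13)
        s=get_state();print(round(th,2),s['contact_force'].round(1),s['width'].round(4),s['time'])
        if np.linalg.norm(s['contact_force'])>30 or s['width']<.018: print('STOP');break
im,d=vision.grab_frame('scene');sd,_=vision.grab_frame('side')
cv2.imwrite('pics/f.png',np.hstack([cv2.resize(i[60:260,150:400],(400,320)) for i in (im,sd)]))
E
```

```text
Traceback (most recent call last):
station.Unreachable: the arm cannot follow that straight line within its joint ranges
```

```bash
python3 - <<'E'
from h import *
s=get_state();print(s['time'],s['qpos'].round(2),s['tcp_pos'])
for ph in (1.2,1.35,1.5,1.6):
  for b in (.09,.06,.03,0):
    j=ctrl.ik(*tabpose(0,ph,b));print(ph,b,None if j is None else np.round(j,2))
for th in (.4,.8,1.2,1.6):
    j=ctrl.ik(*tabpose(th,1.2+.6*th/1.62));print(th,None if j is None else np.round(j,2))
E
```

```text
11.9083 [ 0.09  0.22 -0.27  2.3   0.66  0.37 -2.62] [ 0.47054408 -0.01581141  0.16450443]
1.2 0.09 [ 0.09  0.22 -0.27  2.3   0.66  0.37 -2.63]
1.2 0.06 [ 0.02  0.28 -0.18  2.32  0.81  0.29 -2.76]
1.2 0.03 [-0.11  0.35 -0.01  2.34  0.93  0.18 -2.88]
1.2 0 [ 0.68  0.69 -1.23  2.34  1.47  0.86  2.83]
1.35 0.09 [ 0.25  0.27 -0.41  2.15  0.38  0.57 -2.3 ]
1.35 0.06 [ 0.21  0.33 -0.37  2.18  0.44  0.5  -2.37]
1.35 0.03 [ 0.18  0.38 -0.33  2.2   0.53  0.42 -2.45]
1.35 0 [ 0.15  0.44 -0.29  2.22  0.63  0.35 -2.55]
1.5 0.09 [ 0.31  0.35 -0.45  2.    0.25  0.78 -2.15]
1.5 0.06 [ 0.26  0.39 -0.39  2.03  0.27  0.7  -2.17]
1.5 0.03 [ 0.24  0.44 -0.36  2.06  0.31  0.62 -2.2 ]
1.5 0 [ 0.23  0.49 -0.35  2.09  0.36  0.55 -2.25]
1.6 0.09 [ 0.33  0.41 -0.46  1.9   0.21  0.91 -2.1 ]
1.6 0.06 [ 0.3   0.45 -0.42  1.94  0.23  0.83 -2.11]
1.6 0.03 [ 0.26  0.48 -0.38  1.97  0.23  0.76 -2.12]
1.6 0 [ 0.23  0.52 -0.33  2.01  0.24  0.68 -2.12]
0.4 [ 0.23  0.37 -0.36  2.1   0.43  0.53 -2.32]
0.8 [ 0.31  0.43 -0.42  1.81  0.26  0.88 -2.1 ]
1.2 [ 0.33  0.57 -0.45  1.49  0.22  1.21 -2.02]
1.6 [ 0.3   0.76 -0.44  1.13  0.22  1.52 -1.96]
```

```bash
cat > flap.py <<'E'
from h import *
PH=lambda th:1.42+.43*th/1.62
p,q=tabpose(0,PH(0),.09);ctrl.movep(p,q)
p,q=tabpose(0,PH(0));ctrl.movel(p,q,max_speed=.12)
s=get_state();print('contact',s['contact_force'],s['tcp_pos']-p)
ctrl.close_gripper(30);s=get_state();print(s['width'],s['gripper_force'],s['contact_force'],s['time'])
if abs(s['width']-.024)<.004:
    for th in np.arange(.18,1.63,.18):
        p,q=tabpose(th,PH(th));ctrl.movel(p,q,max_speed=.13)
        s=get_state();print(round(th,2),s['contact_force'].round(1),s['width'].round(4),s['time'])
        if np.linalg.norm(s['contact_force'])>30 or s['width']<.018: print('STOP');break
im,d=vision.grab_frame('scene');sd,_=vision.grab_frame('side')
cv2.imwrite('pics/f.png',np.hstack([cv2.resize(i[60:260,150:400],(400,320)) for i in (im,sd)]))
E
python3 flap.py
```

```text
contact [-0.18511125  0.59098674  1.00734307] [2.51962777e-05 2.97909755e-04 4.77530097e-04]
0.023318245998849397 33.64906847476959 [-1.64399027  1.44425806  4.85084914] 13.8667Traceback (most recent call last):
  File "flap.py", line 10, in <module>
    s=get_state();print(round(th,2),s['contact_force'].round(1),s['width'].round(4),s['time'])
                                                                ^^^^^^^^^^^^^^^^
AttributeError: 'float' object has no attribute 'round'
```

The tab is gripped (23.3 mm wide) and the first step is done. Continuing from 0.36 rad with the print fixed.

```bash
sed -i "4,7d;s/s\['width'\].round(4)/round(s['width'],4)/;s/^if abs.*/if True:/;s/arange(.18,/arange(.36,/" flap.py; sed -i '3d' flap.py; cat flap.py; python3 flap.py
```

```text
from h import *
PH=lambda th:1.42+.43*th/1.62
    for th in np.arange(.36,1.63,.18):
        p,q=tabpose(th,PH(th));ctrl.movel(p,q,max_speed=.13)
        s=get_state();print(round(th,2),s['contact_force'].round(1),round(s['width'],4),s['time'])
        if np.linalg.norm(s['contact_force'])>30 or s['width']<.018: print('STOP');break
im,d=vision.grab_frame('scene');sd,_=vision.grab_frame('side')
cv2.imwrite('pics/f.png',np.hstack([cv2.resize(i[60:260,150:400],(400,320)) for i in (im,sd)]))  File "flap.py", line 3
    for th in np.arange(.36,1.63,.18):
IndentationError: unexpected indent
```

```bash
sed -i '3i if True:' flap.py; python3 flap.py
```

```text
0.36 [-1.1  2.   0.9] 0.0233 14.6
0.54 [-1.2  1.9  1.8] 0.0233 14.9667
0.72 [-0.1  0.6  2.2] 0.0233 15.3333
0.9 [ 0.7 -0.7  2.2] 0.0236 15.7
1.08 [1.1 1.2 0.2] 0.0239 16.0667
1.26 [-0.2  0.  -3.9] 0.0234 16.4333
1.44 [ 0.1  0.6 -4.2] 0.0235 16.8
1.62 [-0.7 -0.7 -3.8] 0.0236 17.1667
```

View pics/f.png

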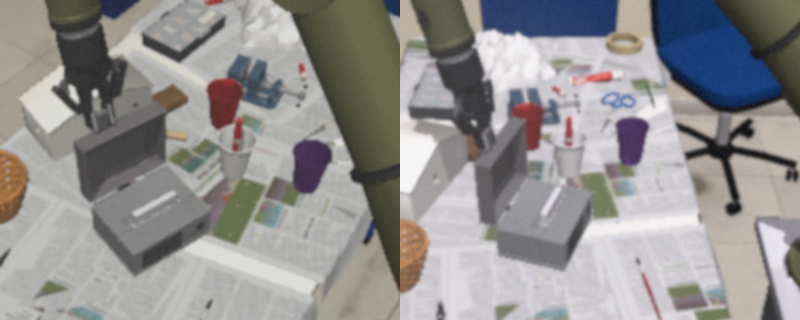

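The flap stands open (~1.6 rad) with the plate in its slot (scene crop ≈ 140,203), and the marker is in the white cup (≈ 237,135). Next I release, back off and look at the plate from above.

```bash
python3 - <<'E'
from h import *
ctrl.ungrasp();ctrl.pause(.3)
p,q=tabpose(1.62,1.85,.075);ctrl.movel(p,q,max_speed=.15)
ctrl.pause(.1);s=get_state();print(s['time'],s['contact_force'],s['tcp_pos'])
for sg in (1,-1):
    for z in (.3,.073,.261):
        j=ctrl.ik(W([-.014,0,z]),down(A+sg*np.pi/2));print(sg,z,None if j is None else j.round(2))
p=W([-.05,.03,s['tcp_pos'][2]]);ctrl.movel(p,down(A),max_speed=.2)
s=get_state();im,d=vision.grab_frame('wrist');P=cloud('wrist',d,s)
l=(P-U)@R3*1e3
m=(d>0)&(abs(l[...,0]+14)<25)&(abs(l[...,1])<60)&(l[...,2]>86)&(l[...,2]<100)
k=l[m];print('plate',len(k),np.median(k,0),np.percentile(k,[1,99],axis=0).round(1),cv2.minAreaRect(k[:,:2].astype(np.float32)))
m=(d>0)&(abs(l[...,0])<150)&(abs(l[...,1])<90)&(l[...,2]>66)&(l[...,2]<76);k=l[m];print('deck',len(k),np.median(k,0),np.percentile(k,[.5,99.5],axis=0).round(1))
print(s['time'],s['qpos'].round(2))
sd,_=vision.grab_frame('side')
cv2.imwrite('pics/p.png',np.hstack([cv2.resize(im,(400,300)),cv2.resize(sd[60:260,150:400],(400,300))]))
E
```

```text
18.9417 [ 0.51693983 -0.00830691 -0.18981662] [ 0.69092406 -0.08289123  0.2803765 ]
1 0.3 [ 0.64  0.46 -0.87  1.54  0.36  1.31 -0.57]
1 0.073 [ 0.55  0.69 -0.75  1.85  0.61  0.85 -0.8 ]
1 0.261 [ 0.63  0.49 -0.86  1.61  0.39  1.23 -0.6 ]
-1 0.3 [-0.56  0.58  1.15  1.55 -0.53  1.36 -2.8 ]
-1 0.073 [-0.26  0.65  0.55  1.86 -0.48  0.76 -2.88]
-1 0.261 [-0.49  0.53  0.95  1.62 -0.46  1.23 -2.88]
plate 1178 [-14.03143695   0.38448535  94.11432677] [[-20.  -43.3  86.5]
 [ -8.9  44.   95.9]] ((-14.538043975830078, -0.11202621459960938), (89.6207275390625, 12.212206840515137), 89.16871643066406)
deck 19836 [ 6.35147791  0.73532761 70.28350227] [[-69.9 -83.5  67.8]
 [ 63.   84.   75.6]]
19.9833 [ 0.37  0.36 -0.5   1.65  0.18  1.19 -2.04]
```

View pics/p.png

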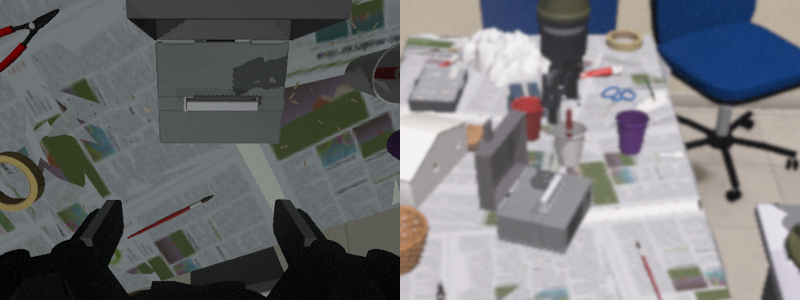

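The wrist view shows the plate in its slot (≈ 222,104); its measured local centre is (-14,0) with the top at 94 mm, as specified. The flap stays open by itself. Next I grasp and draw the plate.

```bash
python3 - <<'E'
from h import *
q=down(A+np.pi/2)
ctrl.movep(W([-.0143,0,.27]),q)
ctrl.movel(W([-.0143,0,.12]),max_speed=.15)
ctrl.movel(W([-.0143,0,.075]),max_speed=.06)
s=get_state();print(s['contact_force'],s['tcp_pos'],s['time'])
ctrl.close_gripper(60);s=get_state();print(s['width'],s['gripper_force'],s['contact_force'])
if s['width']>.008:
    ctrl.movel(W([-.0143,0,.15]),max_speed=.06);s=get_state();print(s['width'],s['contact_force'])
    ctrl.movel(W([-.0143,0,.263]),max_speed=.08);ctrl.pause(.5)
s=get_state();print(s['width'],s['gripper_force'],s['contact_force'],s['time'],s['tcp_pos'])
im,d=vision.grab_frame('side');sc,d2=vision.grab_frame('scene')
for c,dd in(('side',d),('scene',d2)):
    l=(cloud(c,dd)-U)@R3*1e3;k=l[(dd>0)&(abs(l[...,0]+14)<25)&(abs(l[...,1])<50)&(l[...,2]>120)&(l[...,2]<262)]
    print(c,len(k),np.percentile(k,[2,98],axis=0).round(0) if len(k) else '')
cv2.imwrite('pics/z.png',np.hstack([cv2.resize(i[60:260,150:400],(400,320)) for i in (sc,im)]))
E
```

```text
[0.58642823 0.17161762 0.19269837] [ 0.56114277 -0.07377325  0.07519953] 23.4417
0.010371733192734225 59.06990647315979 [-0.31133396 -0.34343318  3.31370073]
0.010651307486393924 [-0.42591131 -1.01219393 -0.48542529]
0.010496117853508 58.60978960990906 [-0.40971245  0.28102329 -0.88828545] 27.5667 [ 0.56092088 -0.0739261   0.26297247]
side 257 [[-26. -37. 201.]
 [-14.  47. 261.]]
scene 505 [[-24. -43. 203.]
 [-13.  44. 260.]]
```

View pics/z.png

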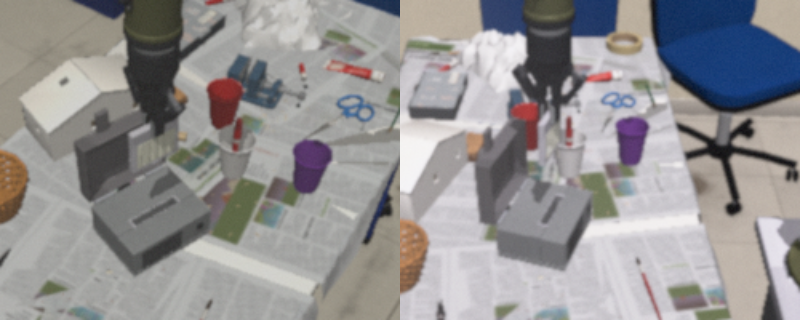

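The plate hangs upright in the gripper (scene crop ≈ 155,145) with its lower edge at about 0.20 m. The slot is empty, the flap is open and the marker is in the upright white cup. Handing in.

```bash
python3 -c "
from station import ticket;print(ticket.close_job())"
```

```text
the job is handed in; nothing more can be done
None
```

I handed the job in at about 28 s of the 62 s allowed: the plate is held upright about 20 cm up, the flap stands open and the marker is in the white cup. The hand-in call returned no verdict.

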